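# Refit the start knob of the gear dryer and hold it in

## Robot

A 7-joint arm with a two-finger parallel gripper is mounted at the origin on the work surface. World frame = base frame: x ahead of the robot, y to its left, z up, the work surface at z = 0. Lengths are in m, angles in rad, forces in N, time in s.
With the tool pointing down it reaches from about 0.4 to 0.85 m from the base axis. Payload 10.4 kg.
Tool frame: the origin (TCP) lies midway between the tips of the shut fingers; the grasp point (between the pads) lies 19 mm behind it; z points along the fingers, y is the direction in which the jaws open and shut (so a half turn about z gives the same grasp; the last joint's range is limited). The gripper opens to 85 mm and grips with 20 to 120 N. Pads are 22 mm wide; open, the fingers measure 114 mm over their backs; the gripper's body (76 mm by 85 mm) begins 54 mm behind the grasp point. The pads swing forward as they close: fully open they stand 13 mm farther back than shut.
Start: joints at [-1.229, 0.332, -0.065, 1.46, 0.022, 1.35, -0.088], TCP at [0.223, 0.584, 0.231] pointing down, gripper open.
Joint ranges: [-2.6, 2.6], [-0.5, 2.12], [-1.47, 1.34], [0.16, 2.42], [-1.27, 4.41], [0.06, 2.06], [-2.6, 2.6]. Speed limits (rad/s): [2.22, 2.22, 2.79, 2.79, 3.14, 3.14, 3.14].

## Interface

Orientations are given as a unit quaternion [x, y, z, w].
In Python, from workcell import manip, camera, camera_info, workorder, nets gives the robot as it stands.
- The arm moves only by the tool apply_moves, never from a script. Its argument "commands" is a list of rows, each a list of 5 numbers: the shift along the tool's x, y, z in m, then the turn about the tool's z in degrees, then the gripper command: -1 is fully open, 1 is shut, values between are in proportion. A call has 1 to 5 rows; each row shifts and turns the pose as measured when the row begins, along the tool's axes as they then stand; what a row does not reach is not made up. A row lasts 1/12 s, in which the tool goes at most 41.7 mm and 7.16 degrees, less where a joint would pass 70% of its speed; a pose out of reach is approached as far as the arm can. A call is refused whole if a number of a shift passes 0.0417 or a number of a turn 7.16, either way. A call with a gripper value outside its range is refused whole. The fingers move at their own pace and stop on an object; "squeeze" is the grip in N (left out, the last holds). Time passes only in rows, so rows that do not move let the fingers close. It gives the time, the measured TCP pose, the force and the opening at its end, in the units of the state.
- manip.get_obs(): the state, without advancing time (a new reading comes with each control period).
- camera(name): name is "scene" or "side" or "wrist"; returns (picture, depth): 384x512x3 uint8, red, green, blue; 384x512 float32, m along the optical axis (not along the pixel's ray), 0 where there is no reading.
- camera_info(name): a dict with "camera_matrix" (3x3 intrinsics, pixels), "xyz" and "rotation" of the camera in the world; the wrist camera has in their place "T_tool_cam" (4x4, takes a point from camera to tool coordinates, whose origin is the TCP and whose axes are the flange's). Camera axes: x right, y down, z forward; pixel columns grow to the right and rows downward; lengths in m; the calibration is good to about 2 mm. A picture is of the moment at which its call begins: read the wrist's pose just before it. camera_info takes no time and is no camera call.
- workorder.hand_in(): hands the job in, once; it reports no verdict.
Trained networks look in the newest picture that a camera, given by its name, has taken for a name from the list of things; names that differ only in an ending like _2 or _b are one class to them, and where a whole thing is asked for, a point or a joint stands for the part that bears it (a point fixed in the world has none). Each returns a list of dicts, best first, with "conf" (0 to 1); they miss things now and then, are a little off and sometimes report something else, mostly with a low value. They report only what shows in the picture. A call takes as long as a camera call. They do not tell look-alikes from the thing itself.
- nets.look_for(camera, thing): "rect" ([left, top, width, height] in pixels, round what is visible of it).
- nets.place_of(camera, thing): "xy" ([column, row] in pixels: a listed point, or the origin of a listed thing).
The state is a dict: "clock": time; "joint_pos": joint angles; "joint_velocities": joint speeds; "tau": joint torques, N m; "position": TCP position; "ee_rot": TCP orientation; "ft_force": force on the tool from outside, world axes, zero at the start; "torque": the same for the moment, N m; "grip_width": opening from 0.0 (shut) to 1.0 (fully open).
Only numpy, scipy, OpenCV 4.12 (cv2) and the standard library are available. Lean on these libraries where they do the work, as an engineer would, in place of code of your own. Each camera call takes 0.05 s, during which the arm holds its last target. There are 200 camera calls.

## Task

The filter drawer of the small countertop gear dryer has been left open: push it fully home until it clicks in. Then take the loose black knob from the counter, turn it so that its key flat matches the flat of the bare D-shaped shaft on the dryer's top, push it fully onto the shaft, and press it down against the shaft's spring as far as it goes. Finish while still holding the knob pressed down: do not let go, and leave the other things on the counter where they are.

Things in the scene. Friction and masses are not known exactly. Their poses are not given: they have to be found in the camera images.
- dryer: White gear dryer, a box 240 (x) x 280 (y) x 140 mm (z) fixed on the counter; origin at the centre of its underside, z up, its front (the drawer side) faces its own -x. The shaft stands on the top panel, its axis at x -30, y -60 mm in this frame; the open drawer leaves the front at y +42 mm.
- drawer_front (a point): Centre of the flat outer face of the filter drawer's front plate (155 wide, 50 high, 12 mm thick, no handle; top edge 8 mm below the dryer's top, centre 107 mm above the counter). x points into the dryer, the way to push; z up. When home this face stands 12 mm in front of the dryer's front.
- drawer (a joint): How far the filter drawer is open, m: 0 = home against its stop. It slides with about 1 N friction and stays where it is left; a spring-ball detent resists with about 3 N more from 11 to 4 mm and then pulls it home.
- shaft_tip (a point): Centre of the top of the bare steel D shaft, 166 mm above the counter (26 above the dryer's top) when not pressed. z up; x points from the axis square to its flat. Radius 8 mm, flat 3.5 mm from the axis, top 2.5 mm bevelled by 1.5. At its foot a boss of radius 16, 4 mm high, on a grey dial disc whose black line points along x. It turns only stiffly (0.15 N m); its heading varies.
- shaft (a joint): How far the shaft is pressed down, m: 0 = out, 0.006 = fully in at its stop. The spring needs about 5.6 N to start and 10.4 N at the stop.
- knob: Loose black knob, about 60 g, standing bore down; origin at the centre of its underside, z up. 12-sided skirt of about 24 mm radius, 18 mm high, with a blind bore 14 mm deep from below: radius 9, key flat 4.5 mm from the axis on the +x side. Fully on, its underside is 14 mm below the shaft tip and its x lies along shaft_tip x. It starts within about 1.3 rad of that heading.
- knob_grip (a point): Middle of the knob's grip bar, on the knob's axis 30 mm above its underside; axes as the knob. The bar is 14 mm wide (y), 18 to 42 mm above the underside, from x -24 to +29 mm. Its +x end is an arrow nose (pale line on top), its -x end is blunt; the nose is on the same side as the key flat, so it must point the way the shaft's flat faces.
- cup: Stainless travel cup, 74 mm across, 90 mm high, standing; origin at the centre of its underside. Leave it.
- whistle: Blue plastic whistle, about 50 x 24 x 18 mm, lying; origin on the underside. Leave it.
- case: Round grey dry case with twist cap, 90 mm across, 58 mm high; origin at the centre of its underside. Leave it.
- mask: Pink silicone diving mask, lying lenses up, about 185 mm wide (y), 85 mm (x), 50 mm high; origin on the underside. Leave it.
Mind the look-alikes: they are no part of the job. Of the things shaped like the knob, the black one is meant.

How it is judged:
By the outcome, as a careful person would: the job done as asked, in the order asked, and still so for the second after the job is handed in, while the arm keeps its last pose, push and grip.
It also fails if it takes over 48 s, if anything falls off the work surface, if the arm or the gripper's body presses on something with over 40 N, if the wrist force passes 120 N, or if a joint passes its speed limit or range.

## Working session

There is one attempt and no reset: what is moved stays moved. The work goes in short steps, Python scripts to look and compute and a tool call to move; the robot and the scene stay as the last step left them, time stands still between calls to the robot, and variables do not carry over. Pictures are saved under pics/ and viewed, about 8 in all and at most 12, crops included, and the job is handed in when it is done.

Besides the shell and the picture viewer there is one more tool, called after "Call:" as a command line: name --pt "numbers of a row" for each row, then --argument value for the rest. apply_moves: Moves the arm, as the interface text tells. Its arguments: {"type":"object","properties":{"commands":{"type":"array","items":{"type":"array","items":{"type":"number"}}},"squeeze":{"type":"number"}},"required":["commands"]}

```bash
mkdir -p pics
cat > h.py <<'E'
import numpy as np, cv2
from scipy.spatial.transform import Rotation as R
from workcell import manip, camera, camera_info, workorder, nets
def cam(name):
    o=manip.get_obs(); p,d=camera(name); i=camera_info(name); K=np.array(i["camera_matrix"])
    if name=="wrist":
        T=np.eye(4);T[:3,:3]=R.from_quat(o["ee_rot"]).as_matrix();T[:3,3]=o["position"];T=T@np.array(i["T_tool_cam"])
    else:
        T=np.eye(4);r=np.array(i["rotation"]);T[:3,:3]=r if r.shape==(3,3) else R.from_quat(r).as_matrix();T[:3,3]=i["xyz"]
    return p,d,K,T
def cloud(d,K,T):
    v,u=np.indices(d.shape); P=np.stack([(u-K[0,2])/K[0,0]*d,(v-K[1,2])/K[1,1]*d,d],-1)
    W=P@T[:3,:3].T+T[:3,3]; W[d==0]=np.nan; return W
def ray(xy,K,T,z):
    r=T[:3,:3]@np.linalg.inv(K)@[xy[0],xy[1],1]; return T[:3,3]+r*(z-T[2,3])/r[2]
def save(n,p): cv2.imwrite("pics/"+n+".png",p[...,::-1])
E
python3 - <<'E'
from h import *
o=manip.get_obs();print({k:np.round(v,3) for k,v in o.items()})
ims=[]
for c in ["scene","side"]:
    p,d,K,T=cam(c);W=cloud(d,K,T);np.savez(c,p=p,W=W,K=K,T=T,d=d);ims.append(p)
    print(c,T.round(3).tolist(),K.tolist())
    for t in ["drawer_front","shaft_tip","knob_grip","knob","cup","case","mask","dryer"]:
        for r in nets.place_of(c,t)[:3]:
            x,y=np.round(r["xy"]).astype(int); 
            print(t,round(r["conf"],2),x,y,W[min(max(y,0),383),min(max(x,0),511)].round(3))
save("a",cv2.resize(ims[0],(800,600)));save("b",cv2.resize(ims[1],(800,600)))
E
```

```text
{'clock': np.float64(0.0), 'joint_pos': array([-1.229,  0.333, -0.065,  1.461,  0.022,  1.35 , -0.089]), 'joint_velocities': array([ 0.   ,  0.   , -0.   , -0.   , -0.   , -0.001,  0.001]), 'tau': array([ 0.0000e+00, -6.2546e+01,  4.9000e-02, -3.9161e+01,  1.6000e-02,
        1.0000e-02,  0.0000e+00]), 'position': array([0.223, 0.584, 0.231]), 'ee_rot': array([ 0.181,  0.983, -0.001, -0.   ]), 'ft_force': array([-0.576, -0.345,  0.666]), 'torque': array([-0.02 , -0.001,  0.036]), 'grip_width': np.float64(0.999)}
scene [[0.822, 0.448, -0.351, 1.136], [0.569, -0.649, 0.504, -0.815], [-0.002, -0.615, -0.789, 1.389], [0.0, 0.0, 0.0, 1.0]] [[498.8032653407903, 0.0, 250.8417515806404], [0.0, 498.8032653407903, 194.81044864675295], [0.0, 0.0, 1.0]]
drawer_front 0.9 235 160 [0.448 0.08  0.132]
shaft_tip 0.53 274 186 [0.632 0.036 0.167]
shaft_tip 0.5 184 274 [ 0.544 -0.322  0.045]
knob_grip 0.8 182 270 [ 0.526 -0.312  0.036]
knob_grip 0.75 165 244 [ 0.426 -0.273  0.045]
knob_grip 0.46 214 265 [ 0.601 -0.247  0.047]
knob 0.81 180 276 [ 0.527 -0.325  0.019]
knob 0.79 213 273 [ 0.606 -0.26   0.0
[... 373 characters left out ...]
86873884159, 0.0, 249.14365605658386], [0.0, 371.4886873884159, 192.91496189477076], [0.0, 0.0, 1.0]]
drawer_front 0.92 178 193 [0.44  0.104 0.11 ]
drawer_front 0.53 214 266 [ 0.42  -0.085  0.004]
shaft_tip 0.39 253 158 [0.669 0.068 0.143]
knob_grip 0.89 307 266 [ 0.591 -0.245  0.033]
knob_grip 0.66 264 309 [ 0.427 -0.274  0.045]
knob_grip 0.59 306 297 [ 0.523 -0.31   0.043]
knob 0.9 306 274 [ 0.579 -0.256  0.023]
knob 0.9 263 317 [ 0.423 -0.277  0.019]
knob 0.62 306 306 [ 0.516 -0.319  0.024]
cup 0.66 356 282 [ 0.648 -0.352  0.038]
case 0.57 350 362 [ 0.481 -0.471  0.059]
case 0.49 307 302 [ 0.517 -0.319  0.041]
mask 0.61 125 159 [0.411 0.402 0.056]
dryer 0.77 238 193 [ 0.553 -0.014  0.133]
```

View pics/a.png

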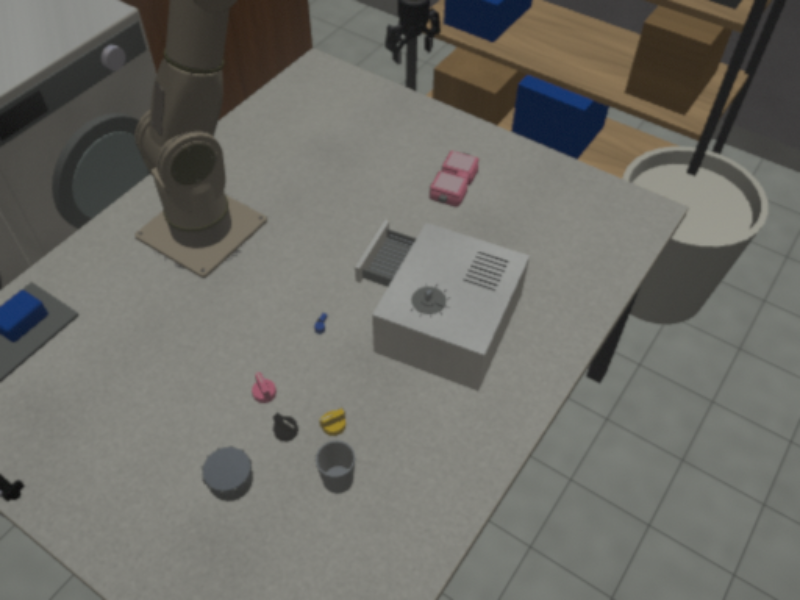

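View pics/b.png

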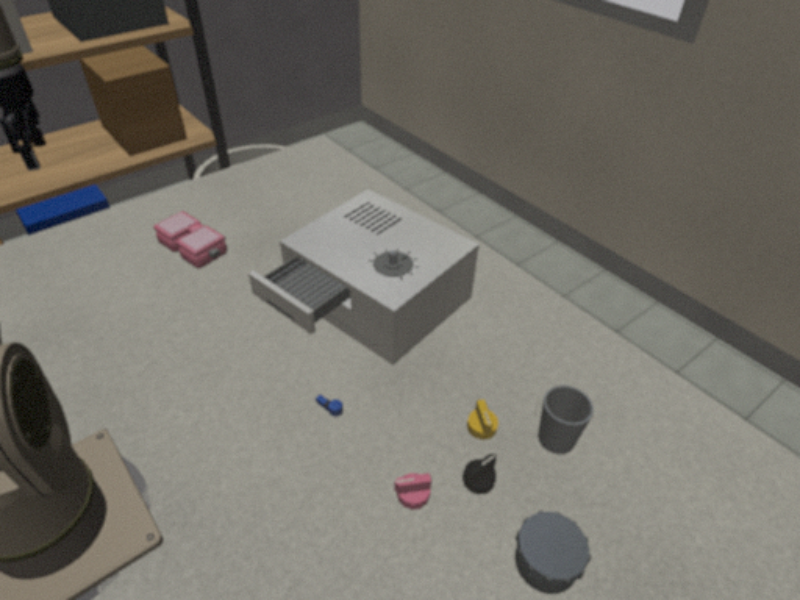

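Scene picture (800x600): knob-shaped candidates are black at (285,425), pink at (263,387) and yellow at (333,420). I choose black. The dryer has its drawer open at about (375,255) and its shaft at (429,297).

Run:
```python
from h import *
for c in ["scene","side"]:
    D=np.load(c+".npz");W=D["W"];p=D["p"];z=W[...,2]
    roi=(W[...,0]>.38)&(W[...,0]<.95)&(W[...,1]>-.22)&(W[...,1]<.3)
    top=roi&(abs(z-.14)<.006); pts=W[top][:,:2].astype(np.float32)
    # erode outliers
    m=top.astype(np.uint8); m=cv2.morphologyEx(m,cv2.MORPH_OPEN,np.ones((5,5))); n,l,s,ce=cv2.connectedComponentsWithStats(m);k=1+s[1:,4].argmax()
    r=cv2.minAreaRect(W[l==k][:,:2].astype(np.float32));print(c,"top",r,np.median(z[l==k]))
    t=roi&(z>.156)&(z<.18);print("shaft",W[t].mean(0) if t.any() else 0,t.sum(),np.nanmax(z[t]) if t.any() else 0)
    f=roi&(z>.08)&(z<.136)&(W[...,0]<.5);Q=W[f][:,:2]
    ft=W[roi&(z>.122)&(z<.138)&(W[...,0]<.52)][:,:2].astype(np.float32);print("plate top",len(ft),cv2.minAreaRect(ft))
    # black knob
    kk=(abs(W[...,0]-.52)<.05)&(abs(W[...,1]+.315)<.05)&(z>.03)&(z<.055)&(p.max(-1)<110)
    if kk.any():
        q=W[kk];print("knob bar",len(q),q.mean(0),cv2.minAreaRect(q[:,:2].astype(np.float32)),np.nanmax(q[:,2]))
D=np.load("scene.npz");S=np.load("side.npz")
a=cv2.resize(D["p"][245:300,150:225],None,fx=6,fy=6,interpolation=2)
a1=cv2.resize(D["p"][155:225,240:310],None,fx=6,fy=6,interpolation=2)
b=cv2.resize(S["p"][275:325,280:330],None,fx=6,fy=6,interpolation=2)
h=420
o=np.hstack([cv2.resize(x,(266,h)) for x in (a,a1,b)]);save("c",o)
```

```text
scene top ((0.7018565535545349, 0.10875597596168518), (0.1418001800775528, 0.28527554869651794), 8.772183418273926) 0.1413018365033576
shaft [0.63241179 0.03293546 0.16461356] 19 0.17198671334625337
plate top 160 ((0.48238277435302734, 0.12160221487283707), (0.09939821064472198, 0.1820353865623474), 10.35500717163086)
knob bar 85 [ 0.5277735  -0.31411461  0.04134282] ((0.5280939936637878, -0.3130662143230438), (0.015736429020762444, 0.052164074033498764), 85.45250701904297) 0.0502908312094672
side top ((0.6545017957687378, 0.0975034311413765), (0.24301955103874207, 0.28214728832244873), 10.468626976013184) 0.14369230283798162
shaft [0.63258933 0.03076272 0.16489926] 34 0.17136607539024895
plate top 329 ((0.4823661744594574, 0.11948283761739731), (0.09555844962596893, 0.17710615694522858), 9.5056791305542)
knob bar 157 [ 0.52217433 -0.31476705  0.04219642] ((0.5265750885009766, -0.31300005316734314), (0.015250607393682003, 0.04940614849328995), 87.8930435180664) 0.049885222011033736
```

View pics/c.png

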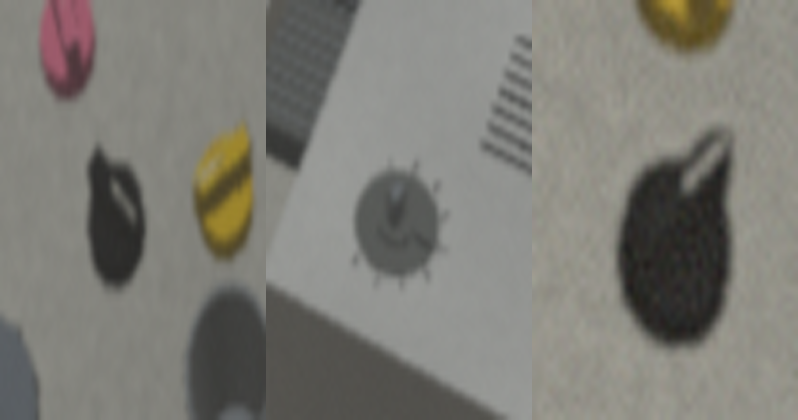

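Checked crop: the black knob at about (0.525,-0.314) is the target, with its nose roughly +x. The dryer centre is at (0.654,0.098) with yaw about 10°. The drawer is open about 78 mm. I'll turn and close the gripper, then approach the drawer front.

Call:
apply_moves --pt "0 0 0 -6.2 1" --pt "0 0 0 -6.2 1" --pt "0 0 0 -6.2 1" --pt "0 0 0 -6.2 1" --pt "0 0 0 -6.2 1"

```text
clock: 1.32
position: [0.2228, 0.584, 0.2314]
ee_rot: [-0.098, 0.995, 0.0, 0.0]
ft_force: [-0.7, 0.1, 0.1]
grip_width: 0.299
```

Call:
apply_moves --pt "-0.008 -0.04 0 0 1" --pt "-0.008 -0.04 0 0 1" --pt "-0.008 -0.04 0 0 1" --pt "-0.008 -0.04 0 0 1" --pt "-0.008 -0.04 0 0 1"

```text
clock: 1.73
position: [0.2982, 0.3971, 0.228]
ee_rot: [-0.109, 0.994, 0.001, -0.002]
ft_force: [0.7, 0.8, 0.0]
grip_width: -0.001
```

Call:
apply_moves --pt "-0.008 -0.04 0 0 1" --pt "-0.008 -0.04 0 0 1" --pt "-0.008 -0.04 0 0 1" --pt "-0.008 -0.04 0 0 1" --pt "-0.008 -0.04 0 0 1"

```text
clock: 2.15
position: [0.3805, 0.2055, 0.2283]
ee_rot: [-0.109, 0.994, 0.002, -0.001]
ft_force: [1.6, 0.1, -0.1]
grip_width: 0.001
```

Call:
apply_moves --pt "-0.002 -0.037 0 1.2 1" --pt "-0.002 -0.037 0 1.1 1" --pt "-0.002 -0.037 0 0 1" --pt "0 0 0 0 1"

```text
clock: 2.48
position: [0.4111, 0.0848, 0.2289]
ee_rot: [-0.083, 0.997, 0.003, 0.0]
ft_force: [0.2, 0.3, -0.6]
grip_width: 0.006
```

Run:
```python
from h import *
o=manip.get_obs();print(o["position"].round(4))
c=np.array([.6545,.0975]);Rz=R.from_euler('z',10.2,degrees=True).as_matrix()[:2,:2]
print("tcp local",Rz.T@(o["position"][:2]-c))
for n in ["wrist","side"]:
    p,d,K,T=cam(n);W=cloud(d,K,T);L=(W[...,:2]-c)@Rz;z=W[...,2]
    m=(z>.09)&(z<.125)&(L[...,0]>-.3)&(L[...,0]<-.14)&(abs(L[...,1]-.042)<.07)
    print(n,m.sum(),np.nanpercentile(L[m][:,0],[5,25,50,75]) if m.any() else 0)
    m=(abs(z-.132)<.005)&(L[...,0]>-.3)&(L[...,0]<-.13)
    print(np.nanpercentile(L[m],[3,50,97],axis=0).tolist())
    save("d"+n,p)
```

```text
[0.4111 0.0848 0.2289]
tcp local [-0.24180355  0.03063435]
wrist 3462 [-0.21519158 -0.21467775 -0.21415266 -0.17336689]
[[-0.2148190289459849, -0.030010000735249412], [-0.21026188878507032, 0.044449315763089636], [-0.20379253423640234, 0.11439842023007353]]
side 872 [-0.21183195 -0.21041253 -0.1718739  -0.15589078]
[[-0.21227301381894748, -0.0341612780311499], [-0.20829832501349652, 0.03464772646183296], [-0.20080253348118918, 0.11338815418488879]]
```

Call:
apply_moves --pt "0.008 0.012 0 0 1" --pt "0 0 0.04 0 1" --pt "0 0 0.04 0 1" --pt "0 0 0.04 0 1" --pt "0 0 0.012 0 1"

```text
clock: 3.0
position: [0.4024, 0.1097, 0.0975]
ee_rot: [-0.09, 0.996, 0.007, 0.006]
ft_force: [-0.9, -0.2, -0.9]
grip_width: 0.002
```

Call:
apply_moves --pt "-0.02 0 0 0 1" --pt "-0.02 0 0 0 1" --pt "-0.015 0 0 0 1" --pt "-0.015 0 0 0 1" --pt "-0.015 0 0 0 1"

```text
clock: 3.42
position: [0.4822, 0.1312, 0.0931]
ee_rot: [-0.095, 0.995, 0.006, 0.001]
ft_force: [-0.9, -1.2, 4.7]
grip_width: -0.005
```

Call:
apply_moves --pt "-0.008 0 0 0 1" --pt "-0.008 0 0 0 1" --pt "-0.006 0 0 0 1" --pt "-0.004 0 0 0 1"

```text
clock: 3.75
position: [0.4987, 0.1371, 0.093]
ee_rot: [-0.098, 0.995, 0.004, -0.012]
ft_force: [-27.2, -13.4, 33.5]
grip_width: -0.0
```

Call:
apply_moves --pt "0.02 0 0 0 1" --pt "0.03 0 0 0 1" --pt "0.01 0 -0.04 0 1" --pt "0 0 -0.04 0 1" --pt "0 0 -0.04 0 1"

```text
clock: 4.17
position: [0.4301, 0.1259, 0.2072]
ee_rot: [-0.101, 0.995, -0.0, -0.025]
ft_force: [2.0, 0.9, 0.5]
grip_width: 0.001
```

Run:
```python
from h import *
o=manip.get_obs();print(o["position"].round(4),o["ft_force"])
ims=[]
for n in ["wrist","side","scene"]:
    p,d,K,T=cam(n);W=cloud(d,K,T);z=W[...,2];ims.append(p)
    roi=(W[...,0]>.4)&(W[...,0]<.95)&(W[...,1]>-.22)&(W[...,1]<.3)
    if n=="side":
        m=(roi&(abs(z-.142)<.006)).astype(np.uint8);m=cv2.morphologyEx(m,cv2.MORPH_OPEN,np.ones((5,5)));print(cv2.minAreaRect(W[m>0][:,:2].astype(np.float32)))
    c=np.array([.6545,.0975]);Rz=R.from_euler('z',10.2,degrees=True).as_matrix()[:2,:2]
    L=(W[...,:2]-c)@Rz
    for nm,lo,hi,a,b in [("face",.09,.125,-.03,.11),("front",.03,.075,-.13,.13)]:
        m=(z>lo)&(z<hi)&(L[...,0]>-.25)&(L[...,0]<-.09)&(L[...,1]>a)&(L[...,1]<b)
        print(n,nm,m.sum(),np.nanpercentile(L[m][:,0],[10,50,80]).round(4) if m.sum() else 0)
save("e",np.hstack([cv2.resize(ims[0],(400,300)),cv2.resize(ims[1][120:270,140:340],(400,300))]))
```

```text
[0.4301 0.1259 0.2072] [2.03913324 0.93059734 0.53218366]
wrist face 790 [-0.1359 -0.1351 -0.1348]
wrist front 2702 [-0.1236 -0.1228 -0.1224]
((0.6545474529266357, 0.09827402234077454), (0.24521766602993011, 0.28311026096343994), 10.636199951171875)
side face 306 [-0.1327 -0.1316 -0.1305]
side front 654 [-0.1207 -0.1193 -0.1184]
scene face 1 [-0.1363 -0.1363 -0.1363]
scene front 0 0
```

View pics/e.png

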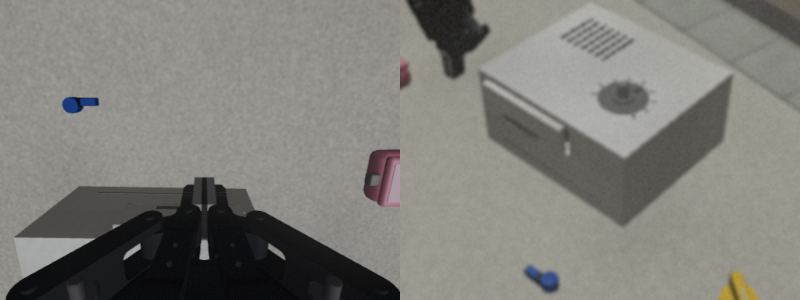

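Picture: the drawer plate is closed flush (right half, plate at (520,110)). Both cameras put its face 12.3 mm ahead of the dryer front, so it is home. Next is the knob.

Call:
apply_moves --pt "0 -0.03 0 0 -1" --pt "0 -0.038 0 0 -1" --pt "0 -0.038 0 0 -1" --pt "0 -0.038 0 0 -1" --pt "0 -0.038 0 0 -1"

```text
clock: 4.73
position: [0.4694, -0.0438, 0.2043]
ee_rot: [-0.113, 0.993, 0.003, -0.023]
ft_force: [1.2, -0.1, -1.0]
grip_width: 0.708
```

Call:
apply_moves --pt "0 -0.038 0 0 -1" --pt "0 -0.038 0 0 -1" --pt "0 -0.03 0 0 -1" --pt "0 0 0 0 -1" --pt "0 0 0 0 -1"

```text
clock: 5.15
position: [0.4914, -0.1567, 0.1975]
ee_rot: [-0.111, 0.993, 0.002, -0.027]
ft_force: [0.9, 0.1, 0.3]
grip_width: 1.004
```

```bash
cat >> h.py <<'E'
def pose():
    o=manip.get_obs();M=R.from_quat(o["ee_rot"]).as_matrix()
    print("t",round(float(o["clock"]),2),"tcp",o["position"].round(4),"xhead",round(np.degrees(np.arctan2(M[1,0],M[0,0])),2),"ztilt(world xy)",M[:2,2].round(4),"grip",round(float(o["grip_width"]),3),"F",o["ft_force"].round(1))
    return o,M
E
python3 - <<'E'
from h import *
pose()
p,d,K,T=cam("wrist");np.savez("w1",p=p,d=d,K=K,T=T)
print(camera_info("wrist")["T_tool_cam"])
for t in ["knob_grip","knob"]:
    for r in nets.place_of("wrist",t): print(t,round(r["conf"],2),r["xy"],ray(r["xy"],K,T,.03 if "grip" in t else 0).round(4))
save("f",p)
E
```

```text
t 5.15 tcp [ 0.4914 -0.1567  0.1975] xhead -167.22 ztilt(world xy) [-0.0531 -0.0027] grip 1.004 F [0.9 0.1 0.3]
[[-3.96296222e-04 -9.54232984e-01 -2.99063965e-01  7.69895609e-02]
 [ 9.99999658e-01 -1.60941966e-04 -8.11598796e-04 -6.91808419e-04]
 [ 7.26322398e-04 -2.99064184e-01  9.54232721e-01 -1.41927001e-01]
 [ 0.00000000e+00  0.00000000e+00  0.00000000e+00  1.00000000e+00]]
knob_grip 0.98 [164.4, 242.5] [ 0.5929 -0.2509  0.03  ]
knob_grip 0.98 [167.6, 98.0] [ 0.4293 -0.2703  0.03  ]
knob_grip 0.77 [114.7, 177.2] [ 0.5263 -0.3158  0.03  ]
knob_grip 0.2 [123.5, 166.9] [ 0.5124 -0.3075  0.03  ]
knob 0.9 [173.6, 233.2] [ 0.5936 -0.2485  0.    ]
knob 0.78 [175.8, 100.1] [ 0.43   -0.2701  0.    ]
knob 0.74 [127.3, 169.5] [ 0.5231 -0.3154  0.    ]
```

View pics/f.png

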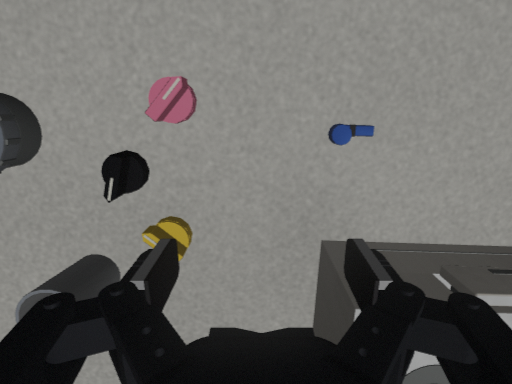

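Picture: the black knob is at (125,172) with its pale-line nose at (109,200). Pink is at (170,100) and yellow at (170,238), both apart. The black knob measures about (0.524,-0.3155), nose about -5°. I'll turn and move over it.

Call:
apply_moves --pt "0 0 0 6 -1" --pt "0 0 0 6 -1" --pt "0 0 0 6 -1" --pt "-0.01 -0.033 0 0 -1" --pt "-0.01 -0.033 0.01 0 -1"

```text
clock: 5.72
position: [0.5081, -0.2076, 0.1876]
ee_rot: [0.042, 0.999, 0.001, -0.025]
ft_force: [0.7, -0.7, 0.8]
grip_width: 0.997
```

Call:
apply_moves --pt "-0.01 -0.033 0.02 0 -1" --pt "-0.01 -0.033 0.02 0 -1" --pt "-0.01 -0.02 0.03 0 -1" --pt "0 0 0 0 -1" --pt "0 0 0 0 -1"

```text
clock: 6.13
position: [0.5311, -0.2946, 0.1108]
ee_rot: [0.038, 0.999, 0.003, -0.025]
ft_force: [0.4, -0.5, 0.5]
grip_width: 1.001
```

Run:
```python
from h import *
o,M=pose()
p,d,K,T=cam("wrist");save("g",p);W=cloud(d,K,T);z=W[...,2]
for t in ["knob_grip","knob"]:
    for r in nets.place_of("wrist",t): print(t,round(r["conf"],2),np.round(r["xy"],1),ray(r["xy"],K,T,.03 if "grip" in t else 0).round(4))
near=np.hypot(W[...,0]-.5245,W[...,1]+.3156)<.04
for lo,hi in [(.012,.024),(.036,.048)]:
    m=near&(z>lo)&(z<hi)&(p.max(-1)<130)
    if m.sum()>5:
        q=W[m][:,:2].astype(np.float32);print(lo,m.sum(),cv2.minEnclosingCircle(q),cv2.minAreaRect(q))
pl=near&(z>.036)&(z<.048)&(p.min(-1)>110)
if pl.any(): q=W[pl];print("pale",q.mean(0),cv2.minAreaRect(q[:,:2].astype(np.float32)))
```

```text
t 6.13 tcp [ 0.5311 -0.2946  0.1108] xhead 175.68 ztilt(world xy) [-0.0491  0.007 ] grip 1.001 F [ 0.4 -0.5  0.5]
knob_grip 0.91 [237.7 196.4] [ 0.5265 -0.3144  0.03  ]
knob_grip 0.73 [318.2 265.5] [ 0.5951 -0.2498  0.03  ]
knob_grip 0.73 [281.3  65.6] [ 0.429  -0.2727  0.03  ]
knob 0.85 [238.4 183.7] [ 0.523  -0.3157  0.    ]
knob 0.61 [314.  245.7] [ 0.5909 -0.248   0.    ]
knob 0.55 [281.4  73.7] [ 0.431  -0.2706  0.    ]
0.012 1422 ((0.5233835577964783, -0.31302180886268616), 0.024702545255422592) ((0.5226399898529053, -0.3134632110595703), (0.04772721230983734, 0.04608193039894104), 85.96244812011719)
0.036 1018 ((0.5257854461669922, -0.3141656219959259), 0.026811808347702026) ((0.5260130763053894, -0.3134900629520416), (0.014072385616600513, 0.05298668146133423), 88.00690460205078)
pale [ 0.53658561 -0.3140172   0.04198279] ((0.5382845401763916, -0.31396934390068054), (0.02840055525302887, 0.004022771026939154), 1.59332275390625)
```

View pics/g.png

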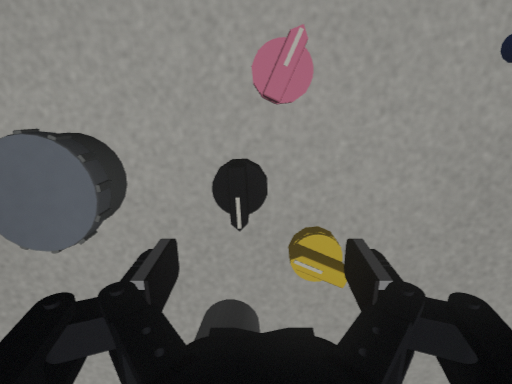

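Picture: black knob at (240,188), nose pointing straight down the image. It lies between the fingers' approach lines and the yellow knob is clear. Knob axis (0.523,-0.3135), heading about -1°. I'll align and descend.

Call:
apply_moves --pt "0.003 -0.012 0 -3 -1" --pt "0 -0.009 0.01 0 -1" --pt "0 0 0.03 0 -1" --pt "0 0 0.02 0 -1" --pt "0 0 0 0 -1"

```text
clock: 6.7
position: [0.5315, -0.309, 0.0576]
ee_rot: [0.007, 1.0, 0.004, -0.016]
ft_force: [-0.2, 0.8, -0.3]
grip_width: 0.994
```

```bash
python3 -c "
from h import *
pose()"
```

```text
t 6.7 tcp [ 0.5315 -0.309   0.0576] xhead 179.19 ztilt(world xy) [-0.0314  0.0074] grip 0.994 F [-0.2  0.8 -0.3]
```

Call:
apply_moves --pt "0.007 -0.005 0.01 0 -1" --pt "0 0 0.014 0 -1" --pt "0 0 0.008 0 -1" --pt "0 0 0 0 -1"

```text
clock: 7.03
position: [0.5248, -0.3129, 0.0261]
ee_rot: [0.007, 1.0, 0.003, -0.014]
ft_force: [-0.4, -0.1, -0.4]
grip_width: 1.001
```

Call:
apply_moves --pt "0.001 0 0.004 0 -1" --pt "0 0 0 0 -1" --pt "0 0 0 0 1" --pt "0 0 0 0 1" --pt "0 0 0 0 1" --squeeze 50

```text
clock: 7.45
position: [0.5247, -0.3131, 0.0231]
ee_rot: [0.007, 1.0, 0.003, -0.013]
ft_force: [-0.7, -0.3, 1.1]
grip_width: 0.604
```

Call:
apply_moves --pt "0 0 0 0 1" --pt "0 0 0 0 1" --pt "0 0 0 0 1" --pt "0 0 0 0 1" --pt "0 0 0 0 1" --squeeze 80

```text
clock: 7.87
position: [0.5255, -0.3133, 0.0242]
ee_rot: [0.007, 1.0, 0.003, -0.012]
ft_force: [-0.1, -0.1, -0.0]
grip_width: 0.144
```

```bash
python3 -c "
from h import *
pose()"
```

```text
t 7.87 tcp [ 0.5255 -0.3133  0.0242] xhead 179.19 ztilt(world xy) [-0.0235  0.0061] grip 0.144 F [-0.1 -0.1 -0. ]
```

Call:
apply_moves --pt "0 0 0 0 1" --pt "0 0 0 0 1" --pt "0 0 0 0 1"

```text
clock: 8.12
position: [0.5255, -0.3133, 0.0242]
ee_rot: [0.007, 1.0, 0.003, -0.012]
ft_force: [0.0, 0.4, 0.9]
grip_width: 0.148
```

Call:
apply_moves --pt "0 0 -0.02 0 1" --pt "0 0 -0.04 0 1" --pt "0 0 -0.04 0 1" --pt "0 0 -0.04 0 1" --pt "0 0 -0.04 0 1"

```text
clock: 8.53
position: [0.5246, -0.3112, 0.2001]
ee_rot: [0.007, 1.0, 0.006, -0.021]
ft_force: [0.7, -0.7, -0.1]
grip_width: 0.141
```

Call:
apply_moves --pt "0 0 -0.04 0 1" --pt "0 0 -0.03 0 1" --pt "0 0 0 0 1"

```text
clock: 8.78
position: [0.5287, -0.3137, 0.2819]
ee_rot: [0.008, 1.0, 0.004, -0.016]
ft_force: [0.5, -1.4, 0.1]
grip_width: 0.148
```

Run:
```python
from h import *
pose()
p,d,K,T=cam("wrist");save("k",p)
c=np.array([.6545,.098]);Rz=R.from_euler('z',10.3,degrees=True).as_matrix()[:2,:2]
print("shaft pred",c+Rz@[-.03,-.06])
```

```text
t 8.78 tcp [ 0.5287 -0.3137  0.2819] xhead 179.11 ztilt(world xy) [-0.0324  0.0087] grip 0.148 F [ 0.5 -1.4  0.1]
shaft pred [0.63571158 0.03360283]
```

Call:
apply_moves --pt "-0.01 0.02 0 0 1" --pt "-0.019 0.035 0 0 1" --pt "-0.019 0.035 0 0 1" --pt "-0.019 0.035 0 0 1" --pt "-0.019 0.035 0 0 1"

```text
clock: 9.25
position: [0.6128, -0.1616, 0.2731]
ee_rot: [0.018, 1.0, 0.003, -0.02]
ft_force: [0.5, -0.7, -1.1]
grip_width: 0.144
```

Call:
apply_moves --pt "-0.019 0.035 0 0 1" --pt "-0.019 0.035 0 0 1" --pt "-0.019 0.035 0 0 1" --pt "-0.015 0.02 0 0 1" --pt "0 0 0 0 1"

```text
clock: 9.67
position: [0.6921, -0.0208, 0.2594]
ee_rot: [0.013, 1.0, 0.006, -0.026]
ft_force: [0.2, 1.2, -0.6]
grip_width: 0.144
```

Call:
apply_moves --pt "0 0 0 0 1" --pt "0 0 0 0 1"

```text
clock: 9.83
position: [0.6915, -0.0187, 0.255]
ee_rot: [0.012, 1.0, 0.006, -0.029]
ft_force: [0.1, -0.2, -0.4]
grip_width: 0.146
```

Run:
```python
from h import *
pose()
p,d,K,T=cam("wrist");W=cloud(d,K,T);z=W[...,2];np.savez("w2",p=p,d=d,K=K,T=T)
for r in nets.place_of("wrist","shaft_tip"): print("tip",round(r["conf"],2),np.round(r["xy"],1),ray(r["xy"],K,T,.166).round(4))
for r in nets.place_of("wrist","knob_grip"): print("kg",round(r["conf"],2),np.round(r["xy"],1))
n=np.hypot(W[...,0]-.6345,W[...,1]-.0335)<.04
top=n&(abs(z-.1665)<.004);print("tip pts",top.sum(),W[top].mean(0) if top.any() else 0)
if top.any(): q=W[top][:,:2].astype(np.float32);print(cv2.minEnclosingCircle(q),cv2.minAreaRect(q))
print("tops",np.nanpercentile(z[n],[50,99]))
v,u=np.where(n);cr=p[v.min():v.max(),u.min():u.max()];print(v.min(),v.max(),u.min(),u.max(),cr.shape)
a=cv2.resize(p,(420,315));b=cv2.resize(cr,(380,int(380*cr.shape[0]/cr.shape[1])),interpolation=2)
h=max(a.shape[0],b.shape[0]);f=lambda i:cv2.copyMakeBorder(i,0,h-i.shape[0],0,0,0)
save("l",np.hstack([f(a),f(b)])[:600])
```

```text
t 9.83 tcp [ 0.6915 -0.0187  0.255 ] xhead 178.69 ztilt(world xy) [-0.0573  0.0125] grip 0.146 F [ 0.1 -0.2 -0.4]
tip 0.83 [325.5 123.2] [0.6303 0.0345 0.166 ]
kg 0.85 [71.7 95.4]
kg 0.62 [261.2 247.6]
tip pts 232 [0.63109518 0.03276431 0.16494214]
((0.6322176456451416, 0.03317029029130936), 0.007812773808836937) ((0.6307477355003357, 0.03299173712730408), (0.01092099491506815, 0.01497676968574524), 2.971639633178711)
tops [0.1402138  0.16561953]
80 171 273 362 (91, 89, 3)
```

View pics/l.png

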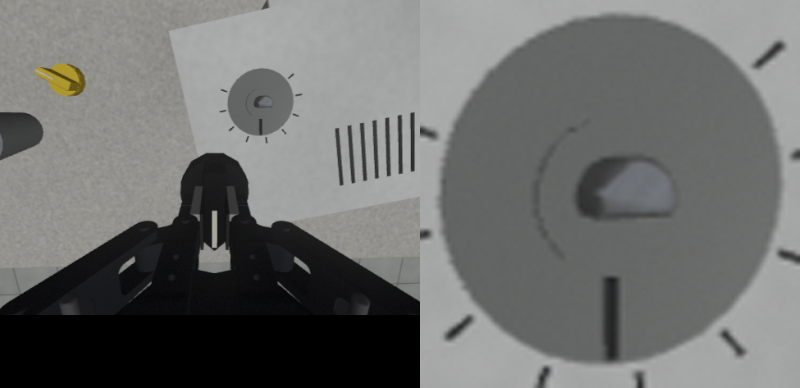

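Picture: the D shaft is at (265,101) with its flat and the dial line facing straight down the image. The held knob's pale line at (214,230) is parallel to it, so only a small turn is needed.

Run:
```python
from h import *
D=np.load("w2.npz");p,d,K,T=[D[k] for k in "pdKT"];W=cloud(d,K,T);z=W[...,2]
g=p.astype(float).mean(-1)
# disc: dark grey pixels at z~.14
n=np.hypot(W[...,0]-.633,W[...,1]-.0335)<.06
m=n&(g<125)&(abs(z-.14)<.006)
mm=cv2.morphologyEx(m.astype(np.uint8),cv2.MORPH_CLOSE,np.ones((15,15)));mm=cv2.morphologyEx(mm,cv2.MORPH_OPEN,np.ones((15,15)))
v,u=np.where(mm>0);P=np.array([ray((a,b),K,T,.141) for a,b in zip(u,v)])[:,:2].astype(np.float32)
(cx,cy),r=cv2.minEnclosingCircle(P);print("disc",P.mean(0),(cx,cy),r)
c=P.mean(0)
v,u=np.where(n&(g<60)&(abs(z-.14)<.006));Q=np.array([ray((a,b),K,T,.141) for a,b in zip(u,v)])[:,:2]
rr=np.hypot(*(Q-c).T);Q=Q[(rr<r-.001)&(rr>.018)]
e=Q.mean(0)-c;print("line",len(Q),np.degrees(np.arctan2(e[1],e[0])), cv2.fitLine(Q.astype(np.float32),2,0,.01,.01).ravel())
# knob in tool frame
o=manip.get_obs();Tt=np.eye(4);Tt[:3,:3]=R.from_quat(o["ee_rot"]).as_matrix();Tt[:3,3]=o["position"]
L=(W-Tt[:3,3])@Tt[:3,:3]
near=(abs(L[...,0])<.04)&(abs(L[...,1])<.04)
sk=near&(L[...,2]>-.002)&(L[...,2]<.03)
q=L[sk];print("skirt",sk.sum(),np.nanpercentile(q,[1,50,99],axis=0).round(4).tolist())
pl=(abs(L[...,1])<.012)&(abs(L[...,0])<.04)&(L[...,2]>-.03)&(L[...,2]<-.005)&(p.min(-1)>140)
q=L[pl];print("pale",pl.sum(),q.mean(0).round(4),q.min(0).round(4),q.max(0).round(4),cv2.fitLine(q[:,:2].astype(np.float32),2,0,.01,.01).ravel())
```

```text
disc [0.63249344 0.03308508] (0.6335884928703308, 0.0333627313375473) 0.0430942066013813
line 63 2.5301994306744406 [ 0.5422222  -0.8402351   0.65640354  0.03414164]
skirt 2238 [[-0.0011, -0.0219, -0.0012], [0.0151, 0.001, 0.0088], [0.0256, 0.0246, 0.0258]]
pale 217 [-0.011   0.0011 -0.0167] [-0.0241  0.0001 -0.0184] [ 0.0014  0.0022 -0.0151] [ 0.9999994  -0.00111202 -0.01102721  0.00110746]
```

Call:
apply_moves --pt "0 0 0 -3.6 1" --pt "0.017 0.017 0.01 0 1" --pt "0.017 0.018 0.01 0 1" --pt "0.014 0.014 0.01 0 1" --pt "0 0 0 0 1"

```text
clock: 10.4
position: [0.637, 0.0184, 0.2301]
ee_rot: [-0.013, 1.0, 0.006, -0.026]
ft_force: [-0.4, 0.5, -1.1]
grip_width: 0.142
```

Call:
apply_moves --pt "0 0 0 0 1" --pt "0 0 0 0 1"

```text
clock: 10.57
position: [0.6364, 0.0166, 0.2313]
ee_rot: [-0.012, 1.0, 0.006, -0.025]
ft_force: [-0.2, -0.3, 0.4]
grip_width: 0.141
```

```bash
cat >> h.py <<'E'
def goal(xy=(.6329,.0332),off=(.0018,.0012),dz=.0242,z=None):
    o,M=pose();k=o["position"]+M@[off[0],off[1],dz]
    z=k[2] if z is None else z
    e=np.array([xy[0],xy[1],z])-k; print("knob",k.round(4),"knob tilt vs pick~",(M[:2,2]+[.0235,-.006]).round(4)); print("tool shift",(M.T@e).round(4))
E
python3 -c "
from h import *
goal(z=.172)"
```

```text
t 10.57 tcp [0.6364 0.0166 0.2313] xhead -178.6 ztilt(world xy) [-0.051   0.0113] grip 0.141 F [-0.2 -0.3  0.4]
knob [0.6334 0.018  0.2073] knob tilt vs pick~ [-0.0275  0.0053]
tool shift [-0.0017  0.0148  0.0354]
```

Call:
apply_moves --pt "-0.001 0.009 0.005 -0.9 1" --pt "-0.001 0.007 0.01 0 1" --pt "0 0 0.01 0 1" --pt "0 0 0 0 1" --pt "0 0 0 0 1"

```text
clock: 10.98
position: [0.6386, 0.0308, 0.2047]
ee_rot: [-0.018, 1.0, 0.006, -0.024]
ft_force: [0.4, 0.2, -1.4]
grip_width: 0.142
```

```bash
python3 -c "
from h import *
goal(z=.170)
for c in ['scene','side']:
    p,d,K,T=cam(c);W=cloud(d,K,T);z=W[...,2]
    m=(np.hypot(W[...,0]-.635,W[...,1]-.033)<.04)&(z>.17)&(z<.24)&(p.max(-1)<70)
    v,u=np.where((np.hypot(W[...,0]-.635,W[...,1]-.033)<.1))
    save('m'+c,cv2.resize(p[v.min()-20:v.max()+10,u.min()-10:u.max()+10],None,fx=4,fy=4,interpolation=2))
a,b=[cv2.imread('pics/m%s.png'%c) for c in ['scene','side']]
cv2.imwrite('pics/m.png',np.hstack([cv2.resize(a,(400,450)),cv2.resize(b,(400,450))]))
"
```

```text
t 10.98 tcp [0.6386 0.0308 0.2047] xhead -177.88 ztilt(world xy) [-0.0485  0.0102] grip 0.142 F [ 0.4  0.2 -1.4]
knob [0.6356 0.0321 0.1807] knob tilt vs pick~ [-0.025   0.0042]
tool shift [0.0021 0.001  0.0108]Traceback (most recent call last):
  File "<string>", line 8, in <module>
    save('m'+c,cv2.resize(p[v.min()-20:v.max()+10,u.min()-10:u.max()+10],None,fx=4,fy=4,interpolation=2))
               ~~~~~~~~~~^^^^^^^^^^^^^^^^^^^^^^^^^^^^^^^^^^^^^^^^^^^^^^^^^^^^^^^^^^^^^^^^^^^^^^^^^^^^^^^
cv2.error: OpenCV(4.12.0) /io/opencv/modules/imgproc/src/resize.cpp:4208: error: (-215:Assertion failed) !ssize.empty() in function 'resize'
```

Call:
apply_moves --pt "0.003 0.001 0 0 1" --pt "0 0 0.005 0 1" --pt "0 0 0 0 1"

```text
clock: 11.33
position: [0.6354, 0.0309, 0.2004]
ee_rot: [-0.018, 1.0, 0.005, -0.024]
ft_force: [-0.8, 0.2, -0.9]
grip_width: 0.138
```

```bash
python3 -c "
from h import *
goal(z=.166)"
```

```text
t 11.33 tcp [0.6354 0.0309 0.2004] xhead -177.93 ztilt(world xy) [-0.0475  0.0098] grip 0.138 F [-0.8  0.2 -0.9]
knob [0.6324 0.0323 0.1763] knob tilt vs pick~ [-0.024   0.0038]
tool shift [-0.001   0.0008  0.0103]
```

Call:
apply_moves --pt "-0.0005 0.001 0.004 0 1" --pt "0 0 0.004 0 1" --pt "0 0 0.004 0 1"

```text
clock: 11.58
position: [0.6358, 0.032, 0.1886]
ee_rot: [-0.018, 1.0, 0.006, -0.023]
ft_force: [0.3, 0.8, 0.0]
grip_width: 0.142
```

```bash
python3 -c "
from h import *
goal(z=.160)"
```

```text
t 11.58 tcp [0.6358 0.032  0.1886] xhead -177.95 ztilt(world xy) [-0.0454  0.0102] grip 0.142 F [0.3 0.8 0. ]
knob [0.6329 0.0334 0.1645] knob tilt vs pick~ [-0.0219  0.0042]
tool shift [-0.0002 -0.0002  0.0045]
```

Call:
apply_moves --pt "0 0 0.004 0 1" --pt "0 0 0.003 0 1" --pt "0 0 0 0 1"

```text
clock: 11.83
position: [0.6348, 0.0329, 0.1795]
ee_rot: [-0.018, 1.0, 0.006, -0.024]
ft_force: [0.1, 0.3, -1.3]
grip_width: 0.139
```

Inserted about 10 mm with no force. Now seat it and press.

Call:
apply_moves --pt "-0.0005 0 0.003 0 1" --pt "0 0 0.003 0 1" --pt "0 0 0.003 0 1" --squeeze 110

```text
clock: 12.08
position: [0.6355, 0.0329, 0.1714]
ee_rot: [-0.018, 1.0, 0.006, -0.023]
ft_force: [-3.9, 1.1, 8.6]
grip_width: 0.131
```

```bash
python3 -c "
from h import *
goal(z=.146)"
```

```text
t 12.08 tcp [0.6355 0.0329 0.1714] xhead -177.91 ztilt(world xy) [-0.0456  0.0112] grip 0.131 F [-3.9  1.1  8.6]
knob [0.6325 0.0343 0.1473] knob tilt vs pick~ [-0.0221  0.0052]
tool shift [-0.0004 -0.0011  0.0013]
```

Force 8.6 N with about 1.5 mm to go. Press on to the stop.

Call:
apply_moves --pt "-0.0005 -0.0005 0.002 0 1" --pt "0 0 0.003 0 1" --pt "0 0 0.003 0 1"

```text
clock: 12.33
position: [0.6363, 0.033, 0.1696]
ee_rot: [-0.018, 1.0, 0.008, -0.021]
ft_force: [-12.4, 0.3, 28.5]
grip_width: 0.131
```

```bash
python3 -c "
from h import *
pims=[]
for c in ['scene','side','scene']:
    p,d,K,T=cam(c); q=T[:3,:3].T@(np.array([.635,.033,.17])-T[:3,3]);u,v=(K@q)[:2]/q[2];u,v=int(u),int(v);pims.append(cv2.resize(p[max(v-45,0):v+45,max(u-45,0):u+45],(400,400),interpolation=2)); goal(z=.146)
save('n',np.hstack(pims[:2]))
"
```

```text
t 12.38 tcp [0.6362 0.033  0.1696] xhead -177.89 ztilt(world xy) [-0.0426  0.0149] grip 0.133 F [-11.1   1.1  25.8]
knob [0.6333 0.0345 0.1455] knob tilt vs pick~ [-0.0191  0.0089]
tool shift [ 0.0005 -0.0012 -0.0005]
t 12.43 tcp [0.6362 0.033  0.1696] xhead -177.88 ztilt(world xy) [-0.0425  0.0149] grip 0.131 F [-10.7  -0.3  25.2]
knob [0.6333 0.0345 0.1455] knob tilt vs pick~ [-0.019   0.0089]
tool shift [ 0.0005 -0.0013 -0.0005]
t 12.48 tcp [0.6362 0.033  0.1696] xhead -177.89 ztilt(world xy) [-0.0425  0.0149] grip 0.132 F [-11.   -0.2  25.3]
knob [0.6333 0.0345 0.1456] knob tilt vs pick~ [-0.019   0.0089]
tool shift [ 0.0005 -0.0012 -0.0004]
```

View pics/n.png

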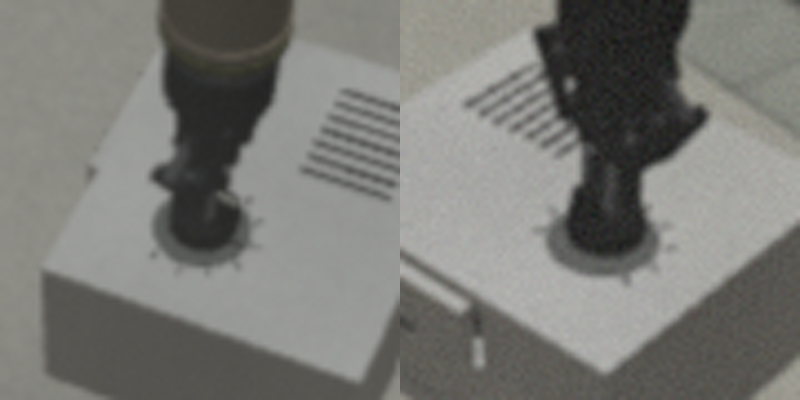

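Picture: the knob sits down on the dial disc, with the drawer still shut. The force holds steady at 25 N down, against 10.4 N needed, and the underside is at about 0.1455 m (0.146 expected fully pressed).

```bash
python3 -c "
from h import *
pose();print(workorder.hand_in())"
```

```text
t 12.48 tcp [0.6362 0.033  0.1696] xhead -177.89 ztilt(world xy) [-0.0425  0.0149] grip 0.132 F [-11.   -0.2  25.3]
the job is handed in; nothing more can be done
None
```

I pushed the drawer home, put the black knob on the shaft and pressed it to its stop. The job was handed in at 12.5 s with the knob still gripped at 110 N and held down.

- **Drawer:** after the push, the wrist and side cameras both put its face 12.3 mm in front of the dryer (12 mm means home). During the push the wrist force briefly read 27 N backwards and 33 N upwards. The push reached the stop, but I did not find the cause of the upward part.
- **Knob:** I took the black one, not the pink or yellow, and matched its nose to the shaft's flat (shaft about +2.3°, tool about +2.1°). It slid on about 10 mm with no force, then met the spring.
- **Last checks:** the knob's underside is at about 0.1455 m, against 0.146 m expected fully pressed. The push held steady at about 25 N, and the stop needs 10.4 N.
- **What was not ideal:** there is a side force of about 11 N, and the tool stands about 2.5° off vertical. The knob tilts about 1° relative to how it was picked up.
- **Other things on the counter:** I never brought the gripper against them, but I took no final picture of all of them.

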